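# Kit the shaft parts into the tray

## Robot

A 6-joint arm with a two-finger parallel gripper is mounted at the origin on a cart in front of the work surface, level with it; the furniture and walls round the work are solid. World frame = base frame: x ahead of the robot, y to its left, z up, the work surface at z = 0. Lengths are in mm, angles in rad, forces in N, time in s.
With the tool pointing down it reaches from about 275 to 750 mm from the base axis. Payload 10.2 kg.
Tool frame: the origin (TCP) lies between the finger pads; the fingertips stand 11 mm ahead of it and the grasp point (between the pads) lies 8 mm behind it; z points along the fingers, y is the line along which they close (so a half turn about z gives the same grasp; the last joint's range is limited). The gripper opens to 85 mm and grips with 20 to 120 N. Pads are 22 mm wide; open, the fingers measure 114 mm over their backs; the gripper's body (76 mm by 85 mm) begins 54 mm behind the grasp point. The pads swing forward as they close: fully open they stand 13 mm farther back than shut.
Start: joints at [-0.223, 0.313, 1.498, -0, 1.331, -0.223], TCP at [525.006, -0.013, 214.794] pointing down, gripper open.
Joint ranges: [-2.94, 2.94], [-0.97, 2.17], [0.19, 2.56], [-1.23, 4.37], [0.02, 3.11], [-2.88, 2.88]. Speed limits (rad/s): [2.39, 2.39, 3.01, 3.14, 3.14, 3.14].

## Interface

Orientations are given as a unit quaternion [w, x, y, z].
In Python, from cell import bot gives the robot as it stands.
- The arm moves only by the tool apply_moves, never from a script. Its argument "plan" is one flat list of numbers, 5 for each row, row after row: the shift along the world's x, y, z in m, then the turn about the world's z in degrees, then the closure in counts, from 0 (fully open) to 255 (shut). In form: [dx, dy, dz, turn, fingers, dx, dy, dz, turn, fingers, ...]. A call has 1 to 10 rows; each row is the pose to reach, as a shift and turn from the pose commanded when the call began; what a row does not reach only later rows make up. A row lasts 1/8 s, in which the tool goes at most 62.5 mm and 10.7 degrees, less where a joint would pass 70% of its speed; a pose out of reach is approached as far as the arm can. A call with a gripper value outside its range is refused whole. The fingers move at their own pace and stop on an object; "squeeze" is the grip in N (left out, the last holds). Time passes only in rows, so rows that repeat a pose let the fingers close. It gives the time, the measured TCP pose, the force, the opening and the grip force at its end, in the units of the state.
- bot.get_obs(): the state, without advancing time (a new reading comes with each control period).
- bot.capture(name): name is "scene" or "side" or "wrist"; returns (picture, depth): 480x640x3 uint8, red, green, blue; 480x640 float32, mm along the optical axis (not along the pixel's ray), 0 where there is no reading.
- bot.camera_model(name): a dict with "fx", "fy", "cx", "cy" (pixels), "k1" (the pictures are not rectified: a ray, as slopes to the right and down, at radius r is drawn at 1 + k1 r^2 times it, then the intrinsics apply), "rvec" (rotation vector, rad) and "tvec" (3), from world to camera coordinates, as OpenCV has them; the wrist camera has in their place "hand_eye" (4x4, takes a point from camera to tool coordinates, whose origin is the TCP and whose axes are the flange's). Camera axes: x right, y down, z forward; pixel columns grow to the right and rows downward; lengths in mm; the calibration is good to about 2 mm. A picture is of the moment at which its call begins: read the wrist's pose just before it. camera_model takes no time and is no camera call.
- bot.finish_job(): hands the job in; it is judged then, once.
The state is a dict: "time_s": time; "joints": joint angles; "qvel": joint speeds; "joint_efforts": joint torques, N m; "ee_pos": TCP position; "tcp_rot": TCP orientation; "wrist_force": force on the tool from outside, world axes, zero at the start; "wrist_torque": the same for the moment, N m; "opening": opening from 0.0 (shut) to 1.0 (fully open); "finger_force": force on a finger pad.
Only numpy, scipy, OpenCV 4.12 (cv2) and the standard library are available. Lean on these libraries where they do the work, as an engineer would, in place of code of your own. Each camera call takes 0.05 s, during which the arm holds its last target. There are 200 camera calls.

## Task

Make up the kit for the shaft: put the ball bearing, the gear, the shaft collar and the hexagon nut into the grey tray, one to a compartment, in this order starting from the compartment next to the tray's pull tab: bearing, gear, collar, nut. Each must lie flat inside its own compartment, the same side up as it lies on the bench. The steel ring, the brass bush and the collet do not belong to the kit: leave them standing where they are.

Things in the scene. Friction and masses are not known exactly. Their poses are not given: they have to be found in the camera images.
- tray: grey tray 267 (x) x 118 mm (y), fixed, any yaw; origin: centre of underside, z up. Flat slotted pull tab (6 high) sticks out 27 mm at the -x end. Floor 3 mm thick, rim 4 thick and 10 high, three cross ribs 3 thick and 8 high (heights from the bench). Compartments 110 wide in y; from the tab, centres x = -94.5, -19.5, 50.5, 106.5 mm, lengths 70, 74, 60, 46 mm: bearing, gear, collar, nut
- bearing: ball bearing, a bright steel ring with a black seal between its outer and inner rings, 52 mm across, 15 mm high, lying flat; origin at the centre of its underside, z up. Belongs to the first compartment, next to the pull tab
- gear: small steel spur gear with teeth all round, lying flat with its hub up: toothed disc 56 mm across and 12 mm high, on it the hub 33 mm across, 20 mm high over all; origin at the centre of its underside, z up. Second compartment
- collar: shaft collar, a dark thick steel ring with a set screw in its side, 42 mm across, 14 mm high, lying flat; origin at the centre of its underside, z up. Third compartment
- nut: zinc hexagon nut, 24 mm across the flats (two flats face its +x and -x), 28 mm across the corners (along its y), 13 mm high, lying flat; origin at the centre of its underside, z up. Fourth compartment, the one farthest from the pull tab
- steel_ring: plain bright steel spacer ring, 38 mm across, 13 mm high, lying flat; origin at the centre of its underside. Not part of the kit: leave it
- brass_bush: flanged brass bush standing on its flange, 40 mm across, 28 mm high; origin at the centre of its underside. Not part of the kit: leave it
- collet: steel spring collet standing upright, 33 mm across, 47 mm high; origin at the centre of its underside. Not part of the kit: leave it. (At the back of the bench, beyond x = 0.72 m, stands a black tote full of castings, about 0.25 m high: keep the gripper out of it)

How it is judged (in metres and radians):
At the end, for the whole second after the job is handed in: Bearing, gear, collar, nut in compartments 1 to 4 from the pull tab, each within 12 mm of its centre lengthwise and 45 mm across, flat (tilt under 0.1 rad, underside under 7 mm above the tray's, same side up) and at rest; ring, bush and collet within 30 mm of where they stood (x of bearing in the frame of tray between -0.1065 and -0.0825 m and y of bearing in the frame of tray between -0.045 and 0.045 m and z of each of bearing, gear, collar, nut in the frame of tray below 0.007 m and angle between each of bearing, gear, collar, nut's own z axis and vertical below 0.1 rad and linear speed of each of bearing, gear, collar, nut below 0.02 m/s and x of gear in the frame of tray between -0.0315 and -0.0075 m and y of gear in the frame of tray between -0.045 and 0.045 m and x of collar in the frame of tray between 0.0385 and 0.0625 m and y of collar in the frame of tray between -0.045 and 0.045 m and x of nut in the frame of tray between 0.0945 and 0.1185 m and y of nut in the frame of tray between -0.045 and 0.045 m and distance of each of steel_ring, brass_bush, collet from where it was at the start of the episode below 0.03 m); the robot touches nothing.
It fails at once if the steel ring is moved by more than 30 mm (distance of steel_ring from where it was at the start of the episode above 0.03 m).
It fails at once if the brass bush is moved by more than 30 mm (distance of brass_bush from where it was at the start of the episode above 0.03 m).
It fails at once if the collet is moved by more than 30 mm (distance of collet from where it was at the start of the episode above 0.03 m).
It also fails if it takes over 102 s, if anything falls off the work surface, if the arm or the gripper's body presses on something with over 40 N, if the wrist force passes 120 N, or if a joint passes its speed limit or range.

## Working session

There is one attempt and no reset: what is moved stays moved. The work goes in short steps, Python scripts to look and compute and a tool call to move; the robot and the scene stay as the last step left them, time stands still between calls to the robot, and variables do not carry over. Pictures are saved under pics/ and viewed, at most 14 in all, crops included, and the job is handed in when it is done.

Besides the shell and the picture viewer there is one more tool, called after ">>>" as a command line: name --argument value ..., lists and objects as JSON in quotes. apply_moves: Moves the arm, as the interface text tells. Its arguments: {"type":"object","properties":{"plan":{"type":"array"},"squeeze":{"type":"number"}},"required":["plan"]}

```bash
ls; mkdir -p pics; python3 - <<'E'
from cell import bot
import cv2,numpy as np
print(bot.get_obs())
for n in("scene","side","wrist"):
    p,d=bot.capture(n); cv2.imwrite(f"pics/{n}0.png",p[:,:,::-1]); np.save(f"pics/{n}0d.npy",d)
    print(n,bot.camera_model(n))
E
```

```text
pics
{'time_s': 0.0, 'joints': array([-2.23397892e-01,  3.13449064e-01,  1.49843975e+00, -1.24726020e-05,
        1.33102697e+00, -2.23422063e-01]), 'qvel': array([-0.00079942,  0.0013885 ,  0.0003847 ,  0.00103313, -0.00196031,
        0.00160458]), 'joint_efforts': array([-5.78409599e-04, -4.12261176e+01, -2.59742296e+01, -3.58453699e-04,
        4.11797926e-03, -1.23038126e-05]), 'ee_pos': array([5.24713258e+02, 5.07087201e-02, 2.14234577e+02]), 'tcp_rot': array([-5.56585135e-04,  7.07097031e-01,  7.07116222e-01, -3.57652083e-04]), 'wrist_force': array([-0.26145886, -0.36385289,  0.122842  ]), 'wrist_torque': array([-0.01789274,  0.03660947,  0.00547835]), 'finger_force': 0.0, 'opening': 1.0007449374706834}
scene {'fx': 532.0357391371887, 'fy': 532.0357391371887, 'cx': 313.8495920781792, 'cy': 244.34101646455852, 'k1': -0.04045374480117211, 'rvec': array([ 0.89505312, -2.57547282,  1.02294884]), 'tvec': array([ 440.34350725,  201.92276686, 1042.57980705])}
side {'fx': 595.6068442342586, 'fy': 595.6068442342586, 'cx': 325.3251846398821, 'cy': 235.01240157176852, 'k1': -0.04212307487123909, 'rvec': array([2.23511697, 0.00457347, 0.01991543]), 'tvec': array([-514.08212635,   63.80490119, 1094.98513821])}
wrist {'fx': 379.4713105800508, 'fy': 379.4713105800508, 'cx': 324.0989398636408, 'cy': 248.60724134786966, 'k1': -0.0471303096354944, 'hand_eye': array([[-9.07941049e-04, -9.54117725e-01, -2.99430364e-01,
         7.69752053e+01],
       [ 9.99999586e-01, -8.83115928e-04, -2.18228079e-04,
        -4.20677331e-01],
       [-5.62164459e-05, -2.99430439e-01,  9.54118132e-01,
        -1.60159784e+02],
       [ 0.00000000e+00,  0.00000000e+00,  0.00000000e+00,
         1.00000000e+00]])}
```

View pics/scene0.png

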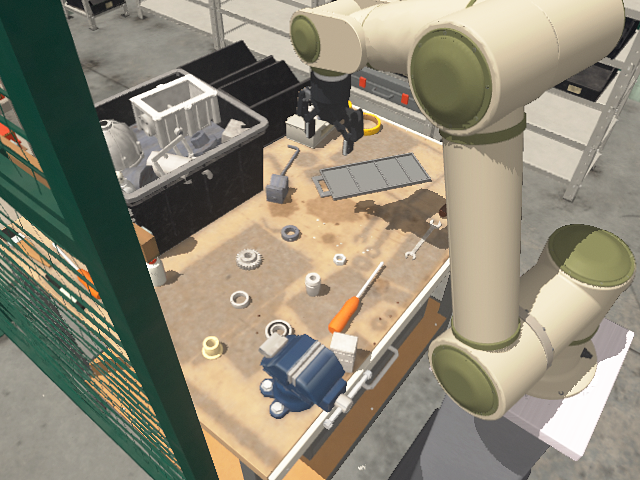

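View pics/side0.png

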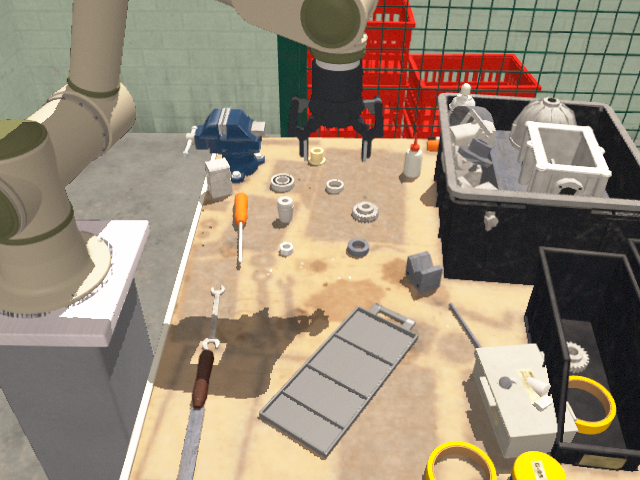

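View pics/wrist0.png

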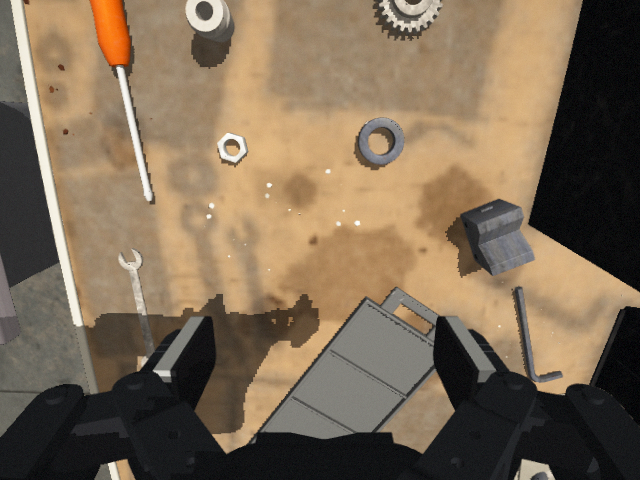

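The side view shows the bearing at (283,183), ring (335,186), bush (317,156), gear (365,212), collar (358,248), nut (287,249) and collet (286,208). The tray runs diagonally, with its tab at (395,317). In the wrist view the nut is at (232,148), the collar at (381,142) and the collet at (207,15).

```bash
cat > h.py <<'E'
import cv2,numpy as np
from scipy.spatial.transform import Rotation as Ro
from cell import bot
def pose(n,obs=None):
    m=bot.camera_model(n)
    if n=="wrist":
        q=obs["tcp_rot"];T=np.eye(4);T[:3,:3]=Ro.from_quat(q,scalar_first=True).as_matrix();T[:3,3]=obs["ee_pos"]
        T=T@m["hand_eye"];R,o=T[:3,:3],T[:3,3]
    else:
        R=cv2.Rodrigues(m["rvec"])[0].T;o=-R@m["tvec"]
    return m,R,o
def slopes(m,uv):
    uv=np.asarray(uv,float).reshape(-1,1,2)
    K=np.array([[m["fx"],0,m["cx"]],[0,m["fy"],m["cy"]],[0,0,1]])
    return np.c_[cv2.undistortPoints(uv,K,np.array([m["k1"],0,0,0.]))[:,0],np.ones(len(uv))]
def plane(n,uv,z,obs=None):
    m,R,o=pose(n,obs);d=slopes(m,uv)@R.T
    return o+d*((z-o[2])/d[:,2])[:,None]
def cloud(n,dep,obs=None):
    m,R,o=pose(n,obs);v,u=np.mgrid[:480,:640]
    s=slopes(m,np.c_[u.ravel(),v.ravel()])
    P=o+(s*dep.ravel()[:,None])@R.T;P[dep.ravel()==0]=np.nan
    return P.reshape(480,640,3)
E
cat > m.py <<'E'
from h import *
obs=bot.get_obs()
C=cloud("side",np.load("pics/side0d.npy"))
H=dict(bearing=(283,183,15),gear=(365,212,20),collar=(358,248,14),nut=(287,249,13),ring=(335,186,13),bush=(317,156,28),collet=(286,206,47))
for k,(u,v,h) in H.items():
    s=plane("side",[(u,v)],h)[0]
    for n,D in(("side",C),("wrist",cloud("wrist",np.load("pics/wrist0d.npy"),obs)),("scene",cloud("scene",np.load("pics/scene0d.npy")))):
        m=(np.hypot(D[...,0]-s[0],D[...,1]-s[1])<36)&(D[...,2]>h-5)&(D[...,2]<h+8)
        p=D[m]
        if len(p)<15: continue
        c,r=cv2.minEnclosingCircle(p[:,:2].astype(np.float32))
        print(k,n,len(p),np.round(c,1),round(r*2,1),"zmax",round(np.percentile(p[:,2],95),1))
bench=C[(C[...,0]>400)&(C[...,0]<600)&(C[...,1]>50)&(C[...,1]<300)&(abs(C[...,2])<8)];print("bench z",np.median(bench[:,2]))
# tray corners in side at z=10
print(np.round(plane("side",[(360,309),(418,345),(322,450),(263,413)],10),1))
# heights around the bearing
b=plane("side",[(283,183)],15)[0]
S=cloud("scene",np.load("pics/scene0d.npy"))
for lo in (30,60,90,130):
  A=np.concatenate([C.reshape(-1,3),S.reshape(-1,3)]);q=A[(A[:,2]>lo)&(A[:,2]<180)&(A[:,0]>250)&(A[:,0]<430)&(A[:,1]>b[1]-120)&(A[:,1]<b[1]+200)]
  print(lo,len(q),[ (x,np.round(q[(q[:,0]>=x)&(q[:,0]<x+20)][:,1].min(initial=999))) for x in range(250,430,20)])
E
python3 m.py
```

```text
bearing side 197 [419.2 288. ] 52.8 zmax 15.4
bearing scene 235 [420.3 293.1] 51.8 zmax 16.2
gear side 120 [597.5 183. ] 36.6 zmax 21.2
gear wrist 466 [593.6 180.9] 39.5 zmax 22.6
gear scene 99 [597.  187.5] 35.6 zmax 22.0
collar side 183 [577.2  67. ] 46.4 zmax 14.8
collar wrist 1140 [576.4  68. ] 42.9 zmax 16.3
collar scene 146 [576.6  69.1] 46.8 zmax 16.0
nut side 76 [437.9  60.3] 31.1 zmax 13.8
nut wrist 436 [438.3  61.8] 27.5 zmax 15.3
nut scene 66 [439.3  64.4] 30.4 zmax 14.4
ring side 83 [534.2 279.5] 42.1 zmax 13.9
ring scene 110 [535.7 283.3] 40.4 zmax 15.1
bush side 45 [494.  395.8] 31.5 zmax 29.0
bush scene 71 [493.7 399.7] 30.1 zmax 29.4
collet side 111 [433.  163.3] 33.2 zmax 47.8
collet wrist 1056 [432.3 165.9] 32.8 zmax 49.1
collet scene 108 [432.1 167.9] 33.3 zmax 48.8
bench z -1.4472851007333816
[[ 572.7 -104.2   10. ]
 [ 661.9 -184.1   10. ]
 [ 508.1 -372.8   10. ]
 [ 423.8 -314.3   10. ]]
30 7730 [(250, np.float64(238.0)), (270, np.float64(234.0)), (290, np.float64(243.0)), (310, np.float64(253.0)), (330, np.float64(319.0)), (350, np.float64(322.0)), (370, np.float64(337.0)), (390, np.float64(999.0)), (410, np.float64(157.0))]
60 6504 [(250, np.float64(241.0)), (270, np.float64(234.0)), (290, np.float64(243.0)), (310, np.float64(254.0)), (330, np.float64(319.0)), (350, np.float64(322.0)), (370, np.float64(337.0)), (390, np.float64(999.0)), (410, np.float64(999.0))]
90 4876 [(250, np.float64(319.0)), (270, np.float64(320.0)), (290, np.float64(319.0)), (310, np.float64(321.0)), (330, np.float64(319.0)), (350, np.float64(322.0)), (370, np.float64(337.0)), (390, np.float64(999.0)), (410, np.float64(999.0))]
130 1880 [(250, np.float64(322.0)), (270, np.float64(321.0)), (290, np.float64(322.0)), (310, np.float64(322.0)), (330, np.float64(999.0)), (350, np.float64(999.0)), (370, np.float64(999.0)), (390, np.float64(999.0)), (410, np.float64(999.0))]
```

```bash
cat > t.py <<'E'
from h import *
C=cloud("side",np.load("pics/side0d.npy"))
I=cv2.imread("pics/side0.png");hsv=cv2.cvtColor(I,cv2.COLOR_BGR2HSV)
g=((hsv[...,1]<45)).astype(np.uint8)
g=cv2.morphologyEx(g,cv2.MORPH_OPEN,np.ones((3,3)))
n,l,st,_=cv2.connectedComponentsWithStats(g);k=l[380,340];print(st[k])
m=l==k
m=cv2.morphologyEx((m*255).astype(np.uint8),cv2.MORPH_OPEN,np.ones((25,25)))
cn=max(cv2.findContours(m,cv2.RETR_EXTERNAL,cv2.CHAIN_APPROX_NONE)[0],key=cv2.contourArea)
q=cv2.approxPolyDP(cv2.convexHull(cn),8,True)[:,0];print(q.tolist())
P=plane("side",cn[:,0],9)[:,:2].astype(np.float32)
print("rect",cv2.minAreaRect(P))
c=C[m>0];
for lo in(5.5,7):
  p=c[(c[:,2]>lo)&(c[:,2]<13)][:,:2].astype(np.float32);print(lo,len(p),cv2.minAreaRect(p))
S=cloud("scene",np.load("pics/scene0d.npy"))
for D,nm in((C,"side"),(S,"scene")):
  q=D.reshape(-1,3)
  for lo,hi in((25,60),(60,90),(90,200)):
    p=q[(q[:,2]>lo)&(q[:,2]<hi)&(q[:,0]>330)&(q[:,0]<480)&(q[:,1]>200)&(q[:,1]<460)]
    print(nm,lo,[(x,int(p[(p[:,0]>=x)&(p[:,0]<x+10)][:,1].min(initial=999))) for x in range(330,460,10)])
E
python3 t.py
```

```text
[  260   304   158   153 11465]
[[408, 326], [408, 350], [333, 447], [309, 447], [271, 423], [271, 399], [352, 312]]
rect ((543.244140625, -236.01766967773438), (277.26910400390625, 119.8291015625), 55.133583068847656)
5.5 1503 ((543.9690551757812, -233.0244903564453), (277.6559143066406, 119.3344497680664), 55.11148452758789)
7 1065 ((542.6058959960938, -235.1991424560547), (272.5289001464844, 119.08306884765625), 55.111480712890625)
side 25 [(330, 200), (340, 203), (350, 333), (360, 331), (370, 999), (380, 999), (390, 999), (400, 999), (410, 999), (420, 999), (430, 999), (440, 999), (450, 999)]
side 60 [(330, 327), (340, 328), (350, 329), (360, 329), (370, 999), (380, 999), (390, 999), (400, 999), (410, 999), (420, 999), (430, 999), (440, 999), (450, 999)]
side 90 [(330, 319), (340, 319), (350, 323), (360, 322), (370, 337), (380, 347), (390, 999), (400, 999), (410, 999), (420, 999), (430, 999), (440, 999), (450, 999)]
scene 25 [(330, 200), (340, 201), (350, 394), (360, 999), (370, 999), (380, 999), (390, 999), (400, 999), (410, 999), (420, 999), (430, 999), (440, 999), (450, 999)]
scene 60 [(330, 394), (340, 395), (350, 396), (360, 396), (370, 999), (380, 999), (390, 999), (400, 999), (410, 999), (420, 999), (430, 999), (440, 999), (450, 999)]
scene 90 [(330, 329), (340, 328), (350, 327), (360, 329), (370, 345), (380, 999), (390, 999), (400, 999), (410, 999), (420, 999), (430, 999), (440, 999), (450, 999)]
```

```bash
python3 - <<'E'
from h import *
obs=bot.get_obs()
I=cv2.imread("pics/wrist0.png");w=I[120:178,205:262]
m=(cv2.cvtColor(w,cv2.COLOR_BGR2HSV)[...,1]<50).astype(np.uint8)&(w.max(2)>90)
cn=max(cv2.findContours(m.astype(np.uint8),cv2.RETR_EXTERNAL,cv2.CHAIN_APPROX_NONE)[0],key=cv2.contourArea)
P=plane("wrist",cn[:,0]+[205,120],13,obs)[:,:2]
c=(P.max(0)+P.min(0))/2;print(c,cv2.minEnclosingCircle(P.astype(np.float32)))
for a in range(0,60,5):
    print(a,[round(float(np.ptp(P@[np.cos(np.radians(a+o)),np.sin(np.radians(a+o))])),1) for o in(0,60,120)])
E
```

```text
[438.9081405   61.75334291] ((438.891845703125, 62.321903228759766), 14.225003242492676)
0 [27.6, 26.7, 25.7]
5 [27.1, 25.9, 25.1]
10 [26.4, 25.0, 24.7]
15 [26.6, 25.3, 25.2]
20 [27.2, 25.8, 26.2]
25 [27.7, 26.1, 26.9]
30 [28.1, 26.2, 27.5]
35 [28.3, 26.6, 28.0]
40 [28.2, 26.8, 28.3]
45 [28.0, 26.8, 28.4]
50 [27.8, 26.6, 28.3]
55 [27.4, 26.2, 28.0]
```

>>> apply_moves --plan '[-0.04,0.03,-0.03,0,0,-0.085,0.062,-0.06,0,0,-0.086,0.062,-0.1,0,0,-0.086,0.062,-0.12,0,0,-0.086,0.062,-0.12,0,0,-0.086,0.062,-0.12,0,0]' --squeeze 40

```text
time_s: 0.9
ee_pos: [439.5, 61.9, 95.6]
tcp_rot: [0.0, 0.707, 0.707, 0.0]
wrist_force: [0.2, -0.6, 0.9]
opening: 0.998
finger_force: 0.0
```

>>> apply_moves --plan '[0,0,-0.03,10,60,0,0,-0.06,11,90,0,0,-0.076,11,90,0,0,-0.079,11,130,0,0,-0.079,11,255,0,0,-0.079,11,255,0,0,-0.079,11,255,0,0,-0.079,11,255,0,0,-0.079,11,255,0,0,-0.079,11,255]' --squeeze 40

```text
time_s: 2.15
ee_pos: [439.0, 62.0, 15.8]
tcp_rot: [-0.0, 0.636, 0.772, -0.0]
wrist_force: [-1.2, 0.8, -0.4]
opening: -0.002
finger_force: 0.0
```

```bash
python3 - <<'E'
from cell import bot
import cv2,numpy as np
p,d=bot.capture("wrist");q,_=bot.capture("side")
cv2.imwrite("pics/w1.png",np.hstack([p[200:,150:500,::-1],cv2.resize(q[150:350,220:400,::-1],(252,280))]))
print(bot.get_obs()["opening"])
E
```

```text
0.001670376550848767
```

View pics/w1.png

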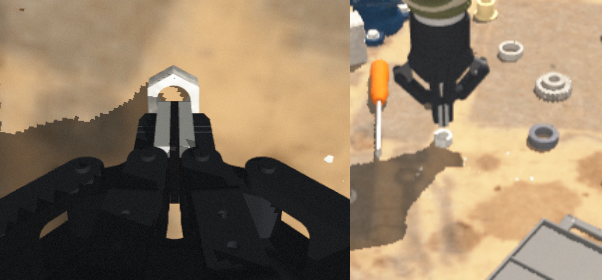

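The fingers closed empty. The nut shows at (175,95) in the wrist crop, next to the shut tips. I'll locate the nut and the tips from depth.

```bash
python3 - <<'E'
from h import *
obs=bot.get_obs();e=obs["ee_pos"]
for n in("wrist","side"):
    p,d=bot.capture(n);D=cloud(n,d,obs)
    m=(np.hypot(D[...,0]-e[0],D[...,1]-e[1])<45)&(D[...,2]>3.5)&(D[...,2]<60)
    P=D[m];col=p[m].max(1)
    for lo in range(4,40,4):
        q=(P[:,2]>=lo)&(P[:,2]<lo+4);
        if q.sum()>3: print(n,lo,q.sum(),np.round(P[q].min(0)[:2]),np.round(P[q].max(0)[:2]),"bright",(q&(col>150)).sum(),np.round(P[q&(col>150)][:,:2].mean(0)))
E
```

```text
wrist 4 162 [425.  57.] [448.  76.] bright 56 [443.  73.]
wrist 8 157 [425.  59.] [448.  76.] bright 99 [439.  73.]
wrist 12 917 [425.  54.] [451.  76.] bright 782 [439.  69.]
wrist 36 116 [426.  66.] [449.  75.] bright 4 [443.  75.]
side 4 34 [427.  47.] [450.  71.] bright 34 [439.  56.]
side 8 59 [427.  47.] [450.  72.] bright 59 [439.  60.]
side 12 16 [429.  47.] [449.  70.] bright 16 [439.  58.]
side 32 12 [434.  47.] [447.  54.] bright 10 [440.  51.]
side 36 18 [430.  48.] [453.  59.] bright 8 [443.  53.]
```

```bash
python3 - <<'E'
from h import *
obs=bot.get_obs()
p,d=bot.capture("wrist");D=cloud("wrist",d,obs)
for u in(312,325,338):
    print(u,[(v,int(d[v,u]),*np.round(D[v,u]).tolist()) for v in range(270,400,10)])
p,d=bot.capture("side");D=cloud("side",d)
cv2.imwrite("pics/s2.png",cv2.resize(p[190:270,240:330,::-1],None,fx=6,fy=6,interpolation=0))
print([(v,int(d[v,287]),*np.round(D[v,287]).tolist()) for v in range(215,262,4)])
E
```

```text
312 [(270, 185, 431.0, 72.0, 2.0), (280, 175, 431.0, 71.0, 13.0), (290, 190, 433.0, 61.0, 0.0), (300, 191, 434.0, 56.0, 1.0), (310, 144, 432.0, 72.0, 45.0), (320, 136, 432.0, 73.0, 54.0), (330, 128, 432.0, 73.0, 62.0), (340, 122, 433.0, 73.0, 67.0), (350, 115, 433.0, 74.0, 75.0), (360, 110, 433.0, 74.0, 81.0), (370, 106, 433.0, 73.0, 84.0), (380, 101, 433.0, 74.0, 89.0), (390, 100, 433.0, 72.0, 92.0)]
325 [(270, 178, 436.0, 76.0, 8.0), (280, 174, 437.0, 73.0, 14.0), (290, 189, 439.0, 62.0, 1.0), (300, 190, 440.0, 58.0, 2.0), (310, 143, 437.0, 74.0, 46.0), (320, 136, 437.0, 73.0, 54.0), (330, 130, 437.0, 73.0, 60.0), (340, 123, 437.0, 73.0, 67.0), (350, 119, 437.0, 73.0, 72.0), (360, 120, 438.0, 69.0, 72.0), (370, 122, 438.0, 65.0, 71.0), (380, 124, 439.0, 61.0, 70.0), (390, 124, 440.0, 57.0, 71.0)]
338 [(270, 186, 443.0, 74.0, 1.0), (280, 175, 443.0, 73.0, 12.0), (290, 174, 444.0, 70.0, 15.0), (300, 186, 446.0, 60.0, 6.0), (310, 143, 442.0, 74.0, 46.0), (320, 137, 441.0, 74.0, 53.0), (330, 128, 441.0, 75.0, 61.0), (340, 123, 441.0, 74.0, 67.0), (350, 116, 440.0, 75.0, 75.0), (360, 111, 440.0, 75.0, 79.0), (370, 107, 440.0, 75.0, 84.0), (380, 101, 440.0, 75.0, 90.0), (390, 97, 440.0, 75.0, 94.0)]
[(215, 1105, 442.0, 69.0, 80.0), (219, 1098, 442.0, 59.0, 78.0), (223, 1099, 442.0, 55.0, 72.0), (227, 1099, 443.0, 50.0, 66.0), (231, 1105, 442.0, 50.0, 57.0), (235, 1114, 442.0, 53.0, 45.0), (239, 1114, 442.0, 49.0, 39.0), (243, 1150, 440.0, 72.0, 11.0), (247, 1150, 440.0, 67.0, 5.0), (251, 1131, 441.0, 48.0, 11.0), (255, 1137, 441.0, 47.0, 1.0), (259, 1133, 441.0, 40.0, -2.0)]
```

View pics/s2.png

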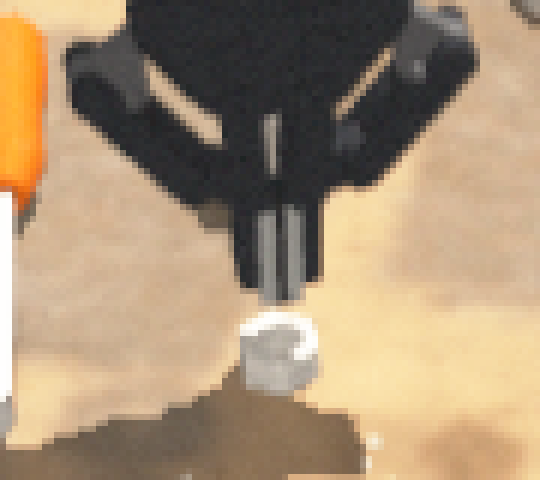

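Both cameras agree: the nut is untouched at (439,62). The shut fingertips stand at z≈37 while the TCP reads 16, so the tips are about 21 mm above the TCP and not 11 mm below it. I'll open, lower by the measured amount, and check force and picture again.

>>> apply_moves --plan '[0,0,0.0,0,90,0,0,0,0,90,0,0,0,0,90,0,0,-0.01,0,90,0,0,-0.02,0,90,0,0,-0.02,0,90,0,0,-0.02,0,90]'

```text
time_s: 3.32
ee_pos: [439.0, 62.0, -4.3]
tcp_rot: [-0.0, 0.636, 0.772, -0.0]
wrist_force: [-0.8, -0.7, -0.1]
opening: 0.646
finger_force: 0.0
```

```bash
cat > tip.py <<'E'
from h import *
obs=bot.get_obs();e=obs["ee_pos"];print(e,obs["wrist_force"],obs["opening"])
for n in("wrist","side"):
    p,d=bot.capture(n);D=cloud(n,d,obs)
    m=(np.hypot(D[...,0]-e[0],D[...,1]-e[1])<60)&(D[...,2]>-10)&(D[...,2]<60)&(p.max(2)<110)
    z=D[...,2][m];print(n,np.histogram(z,bins=range(-8,60,4))[0])
    cv2.imwrite(f"pics/tip_{n}_{obs['time_s']:.2f}.png",p[:,:,::-1])
E
python3 tip.py
```

```text
[439.0086458   61.99292291  -4.27314104] [-0.79729095 -0.65764068 -0.06747498] 0.6464962045334238
wrist [   0  108 7155   15   14    0  106  213  365  421  459  488  548  562
  488  896]
side [ 0 44 13  0  0  0  2  5 17 14 18 17 15 25 12 12]
```

>>> apply_moves --plan '[0,0,-0.006,0,90,0,0,-0.012,0,90,0,0,-0.012,0,255,0,0,-0.012,0,255,0,0,-0.012,0,255,0,0,-0.012,0,255,0,0,-0.012,0,255]' --squeeze 40

```text
time_s: 4.3
ee_pos: [439.1, 62.0, -16.1]
tcp_rot: [0.0, 0.636, 0.772, 0.0]
wrist_force: [-0.7, 0.4, 1.5]
opening: 0.271
finger_force: 39.3
```

```bash
python3 tip.py
```

```text
[439.11944933  61.99625646 -16.10291598] [-0.6666816   0.43815487  1.4785735 ] 0.2712733089050411
wrist [   0   61 4879  169  247  276  310  347  354  398  253  867  422 1215
 1621 2862]
side [ 2 46 12  5 14 20 14 17 17 13 16 17 22 46 67 91]
```

The nut is gripped (opening 0.27 ≈ 23 mm, 39 N). Next I'll lift it and carry it over the tray.

>>> apply_moves --plan '[0,0,0.05,0,255,0.005,-0.045,0.1,-5,255,0.01,-0.1,0.12,-13,255,0.017,-0.155,0.12,-21,255,0.023,-0.21,0.12,-29,255,0.029,-0.265,0.12,-37,255,0.036,-0.32,0.12,-43,255,0.042,-0.375,0.12,-46,255,0.042,-0.385,0.12,-46,255,0.042,-0.385,0.12,-46,255]'

```text
time_s: 5.65
ee_pos: [480.7, -322.7, 103.3]
tcp_rot: [-0.001, 0.887, 0.462, -0.0]
wrist_force: [0.5, 0.3, 0.2]
opening: 0.27
finger_force: 39.6
```

```bash
python3 - <<'E'
from h import *
obs=bot.get_obs();print(obs["ee_pos"],obs["opening"])
p,d=bot.capture("wrist");cv2.imwrite("pics/w3.png",p[:,:,::-1]);np.save("pics/w3d.npy",d)
np.savez("pics/w3o.npz",ee_pos=obs["ee_pos"],tcp_rot=obs["tcp_rot"])
E
```

```text
[ 480.67463815 -322.7176162   103.32370491] 0.26982477814014166
```

View pics/w3.png

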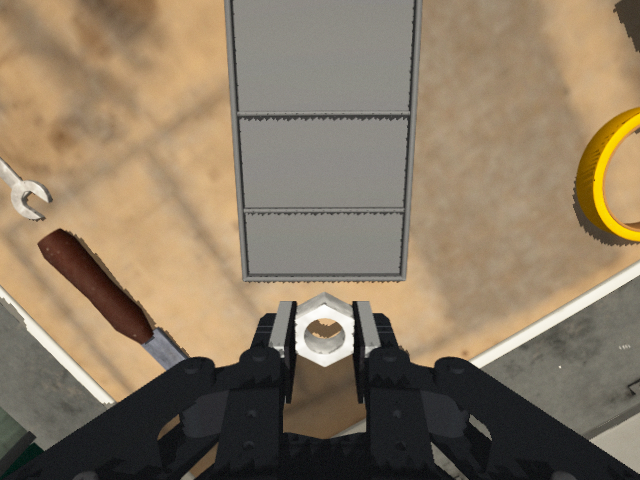

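The wrist view is clean. The far end of the tray runs from (243,281) to (406,281), with ribs at rows 210 and 115 and side rims at columns 236–243 and 404–412. The nut is held squarely between the pads.

```bash
python3 - <<'E'
from h import *
obs=dict(np.load("pics/w3o.npz"))
I=cv2.imread("pics/w3.png");hsv=cv2.cvtColor(I,cv2.COLOR_BGR2HSV)
g=((hsv[...,1]<40)).astype(np.uint8);g[283:]=0;g=cv2.morphologyEx(g,cv2.MORPH_OPEN,np.ones((15,15)))
n,l,st,_=cv2.connectedComponentsWithStats(g);k=l[250,325];print(st[k])
m=l==k
L=[(np.where(m[v])[0][0],v) for v in range(20,271,10)];Rr=[(np.where(m[v])[0][-1]+1,v) for v in range(20,271,10)]
E=[(u,np.where(m[:,u])[0][-1]+1) for u in range(255,400,10)]
PL,PR,PE=[plane("wrist",np.array(q),10,obs)[:,:2] for q in(L,Rr,E)]
def line(P):
    vx,vy,x,y=cv2.fitLine(P.astype(np.float32),cv2.DIST_HUBER,0,.01,.01)[:,0];s=-np.sign(vy);return np.array([vx,vy])*s,np.array([x,y])
dl,pl=line(PL);dr,pr=line(PR);print(np.degrees(np.arctan2(dl[1],dl[0])),np.degrees(np.arctan2(dr[1],dr[0])))
nrm=lambda d:np.array([-d[1],d[0]])
# +x direction: away from the tab
x=(dl+dr);x/=np.linalg.norm(x);
if x@np.array([-.57,-.82])<0:x=-x
y=nrm(x);print("yaw",np.degrees(np.arctan2(x[1],x[0])),"width",(pl-pr)@y)
oy=((pl+pr)/2)@y;ox=np.median(PE@x)-133.5
for v,xr,z in((211,82,8),(115.5,19,8)):
    q=plane("wrist",[(325,v)],z,obs)[0,:2];print("rib->origin x",q@x-xr,"from end",ox)
def w(X,ox=ox):return np.round((X+ox)*x+oy*y,1)
print([(n,w(X).tolist()) for n,X in(("o",0),("b",-94.5),("g",-19.5),("c",50.5),("n",106.5))])
E
```

```text
[  225     0   197   281 50852]
-124.90444 -124.91647
yaw -124.91047 width -117.255554
rib->origin x -115.95102308287693 from end -116.67373441738775
rib->origin x -115.11587145521436 from end -116.67373441738775
[('o', [540.9, -235.2]), ('b', [595.0, -157.7]), ('g', [552.1, -219.2]), ('c', [512.0, -276.6]), ('n', [479.9, -322.5])]
```

>>> apply_moves --plan '[0,0,-0.05,0,255,0,0,-0.095,0,255,0,0,-0.11,0,255,0,0,-0.116,0,255,0,0,-0.116,0,255,0,0,-0.116,0,140,0,0,-0.116,0,110,0,0,-0.116,0,110,0,0,-0.09,0,110,0,0,-0.03,0,60]'

```text
time_s: 6.95
ee_pos: [479.9, -322.1, 72.9]
tcp_rot: [-0.002, 0.887, 0.462, -0.001]
wrist_force: [0.3, -0.4, 0.4]
opening: 0.758
finger_force: 0.0
```

>>> apply_moves --plan '[0.012,0.05,0.02,0,60,0.027,0.11,0.02,0,60,0.042,0.17,0.02,0,60,0.056,0.23,0.02,0,60,0.071,0.29,0.02,0,60,0.085,0.35,0.02,0,60,0.0955,0.391,0.0,0,60,0.0955,0.391,-0.02,0,60,0.0955,0.391,-0.02,0,60]'

```text
time_s: 8.07
ee_pos: [575.7, 68.3, 52.7]
tcp_rot: [-0.001, 0.887, 0.462, -0.001]
wrist_force: [-0.7, 0.0, 0.1]
opening: 0.765
finger_force: 0.0
```

```bash
cat > chk.py <<'E'
import sys
from h import *
# offset from TCP of the thing in sight: height h, approx x y
h,x,y,hi=map(float,sys.argv[1:5]);obs=bot.get_obs();print(obs["ee_pos"],obs["opening"])
for n in("wrist","side","scene"):
    p,d=bot.capture(n);D=cloud(n,d,obs)
    m=(np.hypot(D[...,0]-x,D[...,1]-y)<42)&(D[...,2]>h-4)&(D[...,2]<hi)
    q=D[m][:,:2].astype(np.float32)
    if len(q)>10:print(n,len(q),cv2.minEnclosingCircle(q),cv2.minAreaRect(q))
    cv2.imwrite(f"pics/{n}_{obs['time_s']:.2f}.png",p[:,:,::-1])
E
python3 chk.py 14 576.5 68 20; python3 - <<'E'
E
```

```text
[575.65169283  68.3317255   52.68264937] 0.7652855724503164
wrist 2925 ((576.3308715820312, 68.10050964355469), 21.48417091369629) ((576.7228393554688, 67.88442993164062), (41.8726692199707, 41.771995544433594), 76.97691345214844)
side 167 ((576.8231811523438, 64.69414520263672), 22.463348388671875) ((577.021484375, 64.7876968383789), (43.34939956665039, 38.7349967956543), 86.4571762084961)
scene 140 ((575.6688232421875, 68.95092010498047), 23.289459228515625) ((576.4625244140625, 69.90408325195312), (39.513187408447266, 45.98218536376953), 40.4831657409668)
```

>>> apply_moves --plan '[0,0,-0.035,0,60,0,0,-0.06,0,60,0,0,-0.07,0,60,0,0,-0.07,0,60,0,0,-0.07,0,255,0,0,-0.07,0,255,0,0,-0.07,0,255,0,0,-0.07,0,255,0,0,-0.07,0,255]' --squeeze 50

```text
time_s: 9.35
ee_pos: [577.4, 67.8, -14.6]
tcp_rot: [0.001, 0.887, 0.462, 0.001]
wrist_force: [-1.1, -0.9, 6.4]
opening: 0.467
finger_force: 49.8
```

>>> apply_moves --plan '[0,0,0.04,0,255,-0.006,-0.03,0.09,0,255,-0.017,-0.09,0.11,0,255,-0.028,-0.15,0.11,0,255,-0.039,-0.21,0.11,0,255,-0.051,-0.27,0.11,0,255,-0.062,-0.33,0.11,0,255,-0.0645,-0.3445,0.09,0,255,-0.0645,-0.3445,0.05,0,255,-0.0645,-0.3445,0.05,0,255]'

```text
time_s: 10.6
ee_pos: [510.7, -274.8, 31.4]
tcp_rot: [-0.003, 0.887, 0.462, -0.001]
wrist_force: [0.9, -0.0, -0.9]
opening: 0.469
finger_force: 50.8
```

>>> apply_moves --plan '[0,0,-0.025,0,255,0,0,-0.04,0,255,0,0,-0.0455,0,255,0,0,-0.0455,0,255,0,0,-0.0455,0,120,0,0,-0.0455,0,80,0,0,-0.0455,0,80,0,0,-0.03,0,80,0,0,0.02,0,60,0,0,0.06,0,30]'

```text
time_s: 11.85
ee_pos: [512.3, -276.8, 96.7]
tcp_rot: [0.001, 0.887, 0.462, 0.0]
wrist_force: [-0.1, -1.0, 0.0]
opening: 0.88
finger_force: 0.0
```

>>> apply_moves --plan '[0.01,0.055,0,0,0,0.021,0.115,0,0,0,0.032,0.175,0,0,0,0.043,0.235,0,0,0,0.054,0.295,0,0,0,0.065,0.355,0,0,0,0.076,0.415,-0.01,0,0,0.085,0.461,-0.03,0,0,0.085,0.461,-0.04,0,0,0.085,0.461,-0.04,0,0]'

```text
time_s: 13.1
ee_pos: [596.7, 183.9, 53.8]
tcp_rot: [-0.0, 0.887, 0.462, -0.0]
wrist_force: [-0.3, 0.1, -0.9]
opening: 1.004
finger_force: 0.0
```

```bash
python3 chk.py 20 597 184.5 26;python3 chk.py 11 597 184.5 26
```

```text
[596.7296138  183.9247195   53.84736158] 1.004438576041156
wrist 2338 ((597.5665283203125, 187.47662353515625), 17.34537696838379) ((597.7299194335938, 187.53436279296875), (33.841453552246094, 33.97483825683594), 45.39933776855469)
side 110 ((598.4147338867188, 185.47792053222656), 18.30311393737793) ((598.0579833984375, 185.41539001464844), (36.30729675292969, 31.26237678527832), 86.92579650878906)
scene 113 ((597.0594482421875, 189.0120849609375), 18.044681549072266) ((596.8114013671875, 190.14215087890625), (33.14768981933594, 31.868213653564453), 37.122276306152344)
[597.550224   183.33540491  54.95015335] 0.9948755836756388
wrist 6163 ((597.4269409179688, 187.29473876953125), 28.28493309020996) ((597.6849365234375, 187.57339477539062), (55.46197509765625, 55.3117561340332), 67.1601791381836)
side 336 ((598.23583984375, 184.68804931640625), 30.488433837890625) ((597.8482055664062, 182.13699340820312), (51.73276901245117, 53.30810546875), 77.37333679199219)
scene 342 ((597.1300048828125, 189.29078674316406), 28.897785186767578) ((598.3704833984375, 189.15023803710938), (54.184852600097656, 55.02279281616211), 59.65590286254883)
```

>>> apply_moves --plan '[0,0.003,-0.03,0,0,0,0.003,-0.055,0,0,0,0.003,-0.067,0,0,0,0.003,-0.067,0,0,0,0.003,-0.067,0,255,0,0.003,-0.067,0,255,0,0.003,-0.067,0,255,0,0.003,-0.067,0,255,0,0.003,-0.067,0,255]' --squeeze 50

```text
time_s: 14.52
ee_pos: [597.8, 187.6, -11.5]
tcp_rot: [0.0, 0.887, 0.462, 0.001]
wrist_force: [-1.5, 0.4, 6.5]
opening: 0.611
finger_force: 50.8
```

```bash
python3 tip.py
```

```text
[597.77029516 187.55889254 -11.48361254] [-1.48614159  0.39966776  6.54377237] 0.611357035026774
wrist [   0   91 7350  166  138  493  342  424  436  472  501  562  470  860
  452 1054]
side [ 27 372  48   0   1   9  21  21  19  21  24  27  20  16  24  46]
```

Side view shows the tips at about z=9, so the hold on the 12 mm disc is shallow. I'll regrip 5 mm lower.

>>> apply_moves --plan '[0,0,0,0,0,0,0,0,0,0,0,0,0,0,0,0,0,-0.005,0,0,0,0,-0.005,0,255,0,0,-0.005,0,255,0,0,-0.005,0,255,0,0,-0.005,0,255,0,0,-0.005,0,255]'

```text
time_s: 15.75
ee_pos: [597.3, 187.5, -17.8]
tcp_rot: [0.0, 0.887, 0.462, 0.0]
wrist_force: [-1.2, 0.1, 5.4]
opening: 0.626
finger_force: 53.2
```

>>> apply_moves --plan '[0,0,0.03,0,255,0,0,0.065,0,255,0,0,0.065,0,255]'

```text
time_s: 16.12
ee_pos: [598.1, 187.6, 48.7]
tcp_rot: [0.001, 0.887, 0.462, 0.002]
wrist_force: [-0.1, 0.8, -1.2]
opening: 0.63
finger_force: 53.4
```

```bash
python3 - <<'E'
from h import *
obs=bot.get_obs();p,d=bot.capture("wrist");q,_=bot.capture("side")
cv2.imwrite("pics/w4.png",np.hstack([p[180:,150:500,::-1],cv2.resize(q[130:280,290:430,::-1],(280,300))]))
D=cloud("wrist",d,obs)
m=(np.hypot(D[...,0]-obs["ee_pos"][0],D[...,1]-obs["ee_pos"][1])<16)&(D[...,2]>60)&(D[...,2]<100)
P=D[m];c=P.mean(0);print(obs["ee_pos"],c,np.linalg.svd(P-c,full_matrices=0)[2][2])
E
```

```text
[598.10579226 187.62257816  48.72438851] [597.24149024 186.4151933   85.53295041] [-0.17268608 -0.20148663  0.96414867]
```

View pics/w4.png

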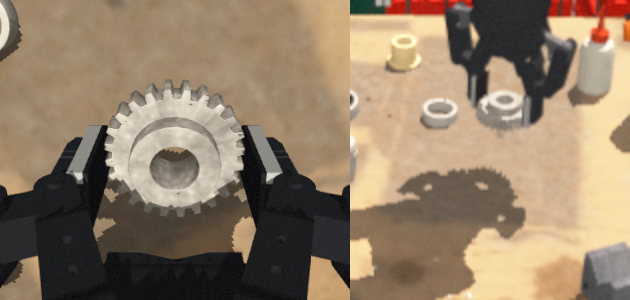

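The gear is held square and level between the pads. I'll carry it to the second compartment.

>>> apply_moves --plan '[-0.003,-0.03,0.03,0,255,-0.009,-0.085,0.05,0,255,-0.016,-0.145,0.05,0,255,-0.022,-0.205,0.05,0,255,-0.029,-0.265,0.05,0,255,-0.036,-0.325,0.05,0,255,-0.042,-0.38,0.04,0,255,-0.045,-0.4065,0.01,0,255,-0.045,-0.4065,-0.02,0,255,-0.045,-0.4065,-0.02,0,255]'

```text
time_s: 17.48
ee_pos: [549.9, -218.0, 23.4]
tcp_rot: [-0.003, 0.887, 0.461, -0.002]
wrist_force: [-0.1, -0.8, -1.7]
opening: 0.631
finger_force: 53.6
```

>>> apply_moves --plan '[0,0,-0.02,0,255,0,0,-0.036,0,255,0,0,-0.0415,0,255,0,0,-0.0415,0,255,0,0,-0.0415,0,70,0,0,-0.0415,0,40,0,0,-0.0415,0,40,0,0,-0.03,0,40,0,0,0.02,0,30,0,0,0.07,0,0]'

```text
time_s: 18.73
ee_pos: [551.9, -219.0, 98.9]
tcp_rot: [0.0, 0.887, 0.462, 0.0]
wrist_force: [0.5, -0.2, 0.3]
opening: 1.0
finger_force: 0.0
```

```bash
python3 - <<'E'
from h import *
print(bot.get_obs()["joints"])
q=np.concatenate([cloud(n,np.load(f"pics/{n}0d.npy")).reshape(-1,3) for n in("side","scene")])
for x in range(250,420,20):
    print(x,[(y,int(q[(abs(q[:,0]-x-10)<10)&(abs(q[:,1]-y-10)<10)&(q[:,2]<260)][:,2].max(initial=-1))) for y in range(220,440,20)])
E
```

```text
[-5.74831594e-01  5.69441882e-01  1.42877727e+00 -3.90518441e-05
  1.14326168e+00  3.60669998e-02]
250 [(220, 55), (240, 74), (260, 73), (280, 69), (300, 120), (320, 134), (340, 135), (360, 134), (380, 135), (400, 134), (420, 3)]
270 [(220, 70), (240, 75), (260, 74), (280, 72), (300, -1), (320, 135), (340, 136), (360, 136), (380, 136), (400, 137), (420, 4)]
290 [(220, 2), (240, 72), (260, 74), (280, 73), (300, 126), (320, 136), (340, 135), (360, 138), (380, 137), (400, 135), (420, 22)]
310 [(220, 25), (240, 69), (260, 2), (280, 14), (300, 21), (320, 134), (340, 134), (360, 134), (380, 134), (400, 136), (420, 22)]
330 [(220, 29), (240, 2), (260, 2), (280, 1), (300, 121), (320, 123), (340, 127), (360, 126), (380, 123), (400, 121), (420, 3)]
350 [(220, 2), (240, 2), (260, 1), (280, 0), (300, 1), (320, 109), (340, 112), (360, 112), (380, 113), (400, 103), (420, 3)]
370 [(220, 2), (240, 2), (260, 1), (280, 1), (300, 1), (320, 107), (340, 110), (360, 111), (380, 109), (400, 8), (420, 5)]
390 [(220, 3), (240, 3), (260, 16), (280, 16), (300, 15), (320, 3), (340, 1), (360, 2), (380, 4), (400, 3), (420, 3)]
410 [(220, 4), (240, 4), (260, 16), (280, 17), (300, 16), (320, 15), (340, 1), (360, 2), (380, 2), (400, 4), (420, 3)]
```

>>> apply_moves --plan '[-0.014,0.054,0,-10,0,-0.028,0.11,0,-20,0,-0.042,0.165,0,-30,0,-0.057,0.22,0,-40,0,-0.071,0.275,0,-50,0,-0.085,0.33,0,-60,0,-0.099,0.385,0,-70,0,-0.114,0.44,0,-80,0,-0.126,0.49,0,-90,0,-0.132,0.51,0,-95,0]'

```text
time_s: 19.98
ee_pos: [419.2, 293.2, 97.7]
tcp_rot: [-0.0, 0.939, -0.343, 0.0]
wrist_force: [1.2, 0.2, 0.6]
opening: 1.002
finger_force: 0.0
```

>>> apply_moves --plan '[0,0,0,0,0,0,0,0,0,0]'

```text
time_s: 20.23
ee_pos: [420.3, 290.5, 97.2]
tcp_rot: [-0.0, 0.94, -0.341, 0.0]
wrist_force: [-0.1, -0.1, -0.2]
opening: 1.0
finger_force: 0.0
```

```bash
python3 chk.py 14 420 291 20; python3 -c "
from cell import bot;print(bot.get_obs()['joints'],bot.get_obs()['tcp_rot'])"
```

```text
[420.30234013 290.45319393  97.21307882] 1.000231532914598
wrist 3638 ((418.2490539550781, 293.441650390625), 26.222612380981445) ((418.3804931640625, 293.36834716796875), (51.2259635925293, 51.93677520751953), 51.48453140258789)
side 205 ((417.9297180175781, 289.9789123535156), 27.958602905273438) ((418.8052978515625, 289.71197509765625), (48.960880279541016, 55.28672409057617), 2.2802233695983887)
scene 247 ((419.11285400390625, 295.15960693359375), 26.132307052612305) ((423.133544921875, 291.1505432128906), (50.07692337036133, 39.83783721923828), 45.07728576660156)
[ 3.74422443e-01  4.09052587e-01  1.69357946e+00 -1.09856922e-04
  1.03874598e+00  2.64397402e+00] [-3.55967727e-05  9.39595471e-01 -3.42286921e-01  1.11759250e-04]
```

>>> apply_moves --plan '[-0.0015,0.002,-0.04,0,0,-0.0015,0.002,-0.07,0,0,-0.0015,0.002,-0.09,0,0,-0.0015,0.002,-0.09,0,0]'

```text
time_s: 20.88
ee_pos: [418.1, 292.1, 5.9]
tcp_rot: [0.001, 0.94, -0.342, -0.001]
wrist_force: [0.0, -0.3, 0.6]
opening: 1.002
finger_force: 0.0
```

>>> apply_moves --plan '[0,0,-0.015,0,0,0,0,-0.024,0,0,0,0,-0.024,0,0,0,0,-0.024,0,255,0,0,-0.024,0,255,0,0,-0.024,0,255,0,0,-0.024,0,255,0,0,-0.024,0,255]' --squeeze 50

```text
time_s: 21.88
ee_pos: [418.8, 293.1, -16.4]
tcp_rot: [-0.0, 0.94, -0.342, 0.0]
wrist_force: [-2.4, -0.9, 6.5]
opening: 0.585
finger_force: 51.2
```

>>> apply_moves --plan '[0,0,0.04,0,255,0,0,0.09,0,255,0.015,-0.038,0.11,10,255,0.036,-0.091,0.11,20,255,0.057,-0.145,0.11,30,255,0.078,-0.2,0.11,40,255,0.1,-0.255,0.11,50,255,0.121,-0.31,0.11,60,255,0.142,-0.365,0.11,70,255,0.163,-0.418,0.11,80,255]'

```text
time_s: 23.12
ee_pos: [580.5, -123.4, 93.0]
tcp_rot: [-0.0, 0.94, 0.342, 0.0]
wrist_force: [1.4, 0.8, -1.1]
opening: 0.584
finger_force: 52.7
```

>>> apply_moves --plan '[0.013,-0.033,0,10,255,0.013,-0.033,-0.03,15,255,0.013,-0.033,-0.06,15,255,0.013,-0.033,-0.06,15,255,0.013,-0.033,-0.06,15,255]'

```text
time_s: 23.75
ee_pos: [593.7, -154.6, 34.1]
tcp_rot: [0.001, 0.888, 0.459, 0.001]
wrist_force: [0.3, -0.1, -1.0]
opening: 0.587
finger_force: 52.7
```

>>> apply_moves --plan '[0,0,-0.02,0,255,0,0,-0.037,0,255,0,0,-0.0465,0,255,0,0,-0.0465,0,255,0,0,-0.0465,0,80,0,0,-0.0465,0,50,0,0,-0.0465,0,50,0,0,-0.03,0,50,0,0,0.02,0,30,0,0,0.08,0,0]'

```text
time_s: 25.0
ee_pos: [592.7, -154.3, 114.9]
tcp_rot: [-0.0, 0.888, 0.459, -0.0]
wrist_force: [0.9, -0.7, 0.3]
opening: 1.0
finger_force: 0.0
```

>>> apply_moves --plan '[-0.03,-0.045,0.05,0,0,-0.06,-0.09,0.09,0,0,-0.09,-0.13,0.1,0,0,-0.115,-0.165,0.1,0,0,-0.115,-0.165,0.1,0,0,-0.115,-0.165,0.1,0,0]'

```text
time_s: 25.75
ee_pos: [478.4, -318.9, 213.4]
tcp_rot: [0.0, 0.888, 0.46, 0.0]
wrist_force: [-0.7, 0.4, 0.5]
opening: 1.0
finger_force: 0.0
```

```bash
python3 - <<'E'
from h import *
obs=bot.get_obs();print(obs["ee_pos"],obs["time_s"])
p,d=bot.capture("wrist");q,ds=bot.capture("side")
cv2.imwrite("pics/end.png",np.vstack([cv2.resize(p[:,:,::-1],(480,360)),cv2.resize(q[130:,200:460,::-1],(480,240))[:240]]))
D=cloud("wrist",d,obs)
x=np.array([-.5724,-.82]);y=np.array([.82,-.5724]);o=np.array([540.9,-235.2])
R=(D[...,:2]-o);X=R@x;Y=R@y
for n,a,b,h in(("bearing",-129,-60,18),("gear",-56,17,15),("collar",21,80,17),("nut",84,129,16)):
    m=(X>a)&(X<b)&(abs(Y)<53)&(D[...,2]>h-4)&(D[...,2]<h+12)
    P=np.c_[X[m],Y[m]].astype(np.float32)
    if len(P)>20:
        t=np.c_[P,np.ones(len(P))];zz=D[...,2][m];k=zz<h+4;f=np.linalg.lstsq(t[k],zz[k],rcond=None)[0]
        print(n,len(P),cv2.minEnclosingCircle(P),"slope",f[:2].round(3),"z",zz[k].mean())
E
```

```text
[ 478.40648777 -318.93925896  213.44126038] 25.75
bearing 341 ((-77.45927429199219, -3.720517158508301), 18.778518676757812) slope [-0.039  0.002] z 17.97842552404664
gear 2703 ((-19.85517692565918, -0.4173312187194824), 27.9925479888916) slope [-0.001  0.001] z 15.96503658458474
collar 1068 ((50.33642578125, 0.18101204931735992), 21.433326721191406) slope [-0.006  0.005] z 17.8873337332101
nut 359 ((106.22859191894531, 1.6521239280700684), 13.605329513549805) slope [ 0.018 -0.003] z 16.79408386661793
```

View pics/end.png

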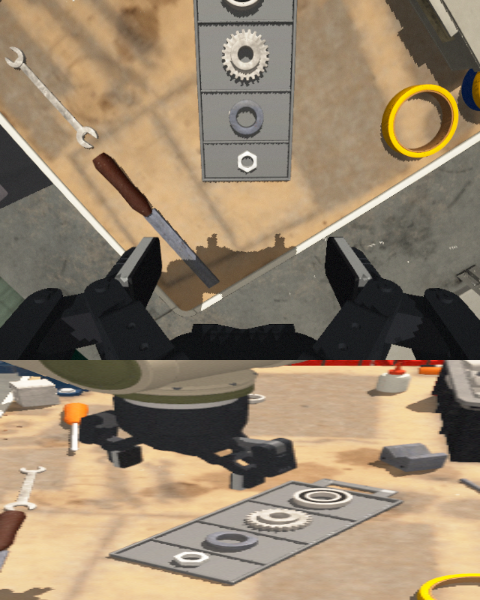

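All four parts lie in their own compartments. The bearing is cut off at the top of the wrist view but shows flat in the side view. One last check of the bearing and the bystanders from the side camera, then I'll hand in.

```bash
python3 - <<'E'
from h import *
q,ds=bot.capture("side");D=cloud("side",ds)
x=np.array([-.5724,-.82]);y=np.array([.82,-.5724]);o=np.array([540.9,-235.2])
R=(D[...,:2]-o);X=R@x;Y=R@y
m=(X>-129)&(X<-60)&(abs(Y)<53)&(D[...,2]>13)&(D[...,2]<24);P=np.c_[X[m],Y[m]].astype(np.float32)
b=cv2.minEnclosingCircle(P);zz=D[...,2][m]
f=np.linalg.lstsq(np.c_[P,np.ones(len(P))],zz,rcond=None)[0];print(b,f[:2],zz.mean())
for n,a,c,h in(("ring",534.2,279.5,13),("bush",494,395.8,28),("collet",433,163.3,47)):
    m=(np.hypot(D[...,0]-a,D[...,1]-c)<36)&(abs(D[...,2]-h)<5);print(n,m.sum(),cv2.minEnclosingCircle(D[m][:,:2].astype(np.float32))if m.sum()>9 else 0)
if abs(b[0][0]+94.5)<7 and abs(f[:2]).max()<.08: print(bot.finish_job())
E
```

```text
((-94.70572662353516, -3.7141952514648438), 27.30148696899414) [-0.00596004 -0.00191686] 16.749685841505638
ring 44 ((538.572021484375, 278.9581298828125), 19.146711349487305)
bush 0 0
collet 0 0
the job is handed in; nothing more can be done
None
```

I handed the job in at about 26 s: bearing, gear, collar and nut lie flat in compartments 1 to 4, each measured within about 1 mm of centre lengthwise; the ring has not moved beyond measurement error, but the bush and collet were hidden from the final view, so I could not re-measure them (nothing was seen or felt to touch them).

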